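# Rake a dropped nut out from under a low shelf

### The arm

A 6-joint arm with a two-finger parallel gripper is mounted at the origin on the work surface. World frame = base frame: x ahead of the robot, y to its left, z up, the work surface at z = 0. Lengths are in m, angles in rad, forces in N, time in s.
With the tool pointing down it reaches from about 0.275 to 0.725 m from the base axis. Payload 5.6 kg.
Tool frame: the origin (TCP) lies at the very end of the fingers, on their centre line; the grasp point (between the pads) lies 19 mm behind it (env.grip_depth is the distance from the TCP to the grasp point, in m); z points along the fingers, y is the line along which they close (so a half turn about z gives the same grasp; the last joint's range is limited). The gripper opens to 85 mm and grips with 20 to 120 N. Pads are 22 mm wide; open, the fingers measure 114 mm over their backs; the gripper's body (76 mm by 85 mm) begins 54 mm behind the grasp point. The pads swing forward as they close: fully open they stand 13 mm farther back than shut.
Start: joints at [-0.855, 0.255, 0.108, 0, -1.424, -0.285], TCP at [0.23, -0.5, 0.231] pointing down, gripper open.
Joint ranges: [-2.95, 2.95], [-1.21, 1.97], [-1.09, 1.5], [-2.87, 1.71], [-2.94, -0.07], [-3.05, 3.05]. Speed limits (rad/s): [2.57, 2.57, 3.14, 3.14, 3.14, 3.14].

### API

Orientations are given as a rotation vector (axis times angle).
In Python, from workcell import env, viewer gives the robot as it stands.
- The arm moves only by the shell command python3 -m crank 'ROWS'. ROWS is a JSON object of lists of equal length, an entry for each row: "gripper": the finger opening in mm, from 0 to 85.4; "linear": the shift along the world's x, y, z in mm, a list of three; "rot": the turn, a rotation vector about the world's x, y, z in rad, a list of three. In form: {"gripper": [gripper, ...], "linear": [[x, y, z], ...], "rot": [[rx, ry, rz], ...]}. A call has 1 to 5 rows; each row is the pose to reach, as a shift and turn from the pose commanded when the call began; what a row does not reach only later rows make up. A row lasts 1/12 s, in which the tool goes at most 41.7 mm and 7.16 degrees, less where a joint would pass 70% of its speed; a pose out of reach is approached as far as the arm can. A call with a gripper value outside its range is refused whole. The fingers move at their own pace and stop on an object; the grip force is fixed at half the most. Time passes only in rows, so rows that repeat a pose let the fingers close. It gives the time, the measured TCP pose, the force, the opening and the grip force at its end, in the units of the state.
- env.observe(): the state, without advancing time (a new reading comes with each control period).
- viewer.get_image(name): name is "scene" or "top" or "wrist"; returns (picture, depth): 480x640x3 uint8, red, green, blue; 480x640 float32, m along the optical axis (not along the pixel's ray), 0 where there is no reading.
- viewer.get_calibration(name): a dict with "camera_matrix" (3x3 intrinsics, pixels), "k1" (the pictures are not rectified: a ray, as slopes to the right and down, at radius r is drawn at 1 + k1 r^2 times it, then the intrinsics apply), "rvec" (rotation vector, rad) and "tvec" (3), from world to camera coordinates, as OpenCV has them. Camera axes: x right, y down, z forward; pixel columns grow to the right and rows downward; lengths in m; the calibration is good to about 2 mm. A picture is of the moment at which its call begins: read the wrist's pose just before it. get_calibration takes no time and is no camera call; for the wrist camera it gives the pose at the moment of the call.
- env.job_done(): hands the job in; it is judged then, once.
Trained networks look in the newest picture that a camera, given by its name, has taken for a name from the list of things; names that differ only in an ending like _2 or _b are one class to them, and where a whole thing is asked for, a point or a joint stands for the part that bears it (a point fixed in the world has none). Each returns a list of dicts, best first, with "confidence" (0 to 1); they miss things now and then, are a little off and sometimes report something else, mostly with a low value. They report only what shows in the picture. A call takes as long as a camera call. They do not tell look-alikes from the thing itself.
- viewer.look_for(target, camera): "location" ([column, row] as shares, 0 to 1, of the picture: columns of its width, rows of its height, amid what is visible of it).
- viewer.cut_out(target, camera): "mask" (480x640 bool, what is visible of it) and "location" ([column, row] as shares, 0 to 1, of the picture: columns of its width, rows of its height, amid what is visible of it).
- viewer.tip_of(target, camera): "location" ([column, row] as shares, 0 to 1, of the picture: columns of its width, rows of its height: a listed point, or the origin of a listed thing).
The state is a dict: "clock": time; "q": joint angles; "joint_vel": joint speeds; "joint_efforts": joint torques, N m; "eef_pos": TCP position; "orientation": TCP orientation; "force": force on the tool from outside, world axes, zero at the start; "wrist_torque": the same for the moment, N m; "grip_width": finger opening in m; "finger_force": force on a finger pad.
Only numpy, scipy, OpenCV 4.12 (cv2) and the standard library are available. Lean on these libraries where they do the work, as an engineer would, in place of code of your own. Each camera call takes 0.05 s, during which the arm holds its last target. There are 200 camera calls.

### The job

A steel hex nut has been dropped and lies out of sight somewhere under the low plywood shelf on the bench. Take the little T-headed rake by its upright handle, feel about with it under the shelf, gently and without forcing the soft rubber strip that is stuck in there, and drag the nut right out through the open side onto the clear bench. Then leave the rake standing on the bench, drawn out from under the shelf, and do not disturb the other things.

Things in the scene. Friction and masses are not known exactly. Their poses are not given: they have to be found in the camera images.
- riser: Low plywood shelf fixed to the bench: 150 mm deep (x), 260 mm wide (y), top at 44 mm, deck 10 mm thick: the space beneath is 34 mm high. Origin on the bench under the deck's middle. The side at its -x is open and faces about world -y (the robot's right); the other three have 10 mm walls, so the inside runs from x = -75 to +65 and y = -120 to +120 mm. Its +y end is nearer the robot.
- riser_mouth (a point): Middle of the shelf's open edge, on the bench (riser x = -75 mm); same axes as the riser. Somewhere inside, pose not given, lies the NUT: steel, hexagonal, 30 mm across flats, 16 mm thick, lying flat, about 70 g, sliding freely; its centre is at riser x = -40 to +10 mm and 19 to 33 mm from the face of the strip (see riser_far), on the strip's +y side.
- riser_far (a point): Point on the bench inside the shelf's far wall (riser y = -120 mm). Pose not given: the STRIP, a fixed divider under the shelf, along riser x from -60 to +60 mm, with a soft rubber face towards +y that gives 1 mm per 0.8 N, up to 20 mm, and tears off above 7 N; the face lies anywhere from riser y = -90 to +12 mm. The nut alone is hardly felt (under 1 N); pushed up to the strip, the resistance grows clearly.
- riser_lane (a point): Point on the bench in the open edge, at riser y = +91 mm: the middle of a 55 mm wide empty lane along the +y wall, straight in to the back wall, where the rake goes in without touching anything.
- rake_grip (a point): Middle of the rake's upright wooden handle, 65 mm above its underside. Handle 36 mm (rake x) by 16 mm (y), its top 95 mm above the underside; grip it across the 16 mm. Rake x points along the stem from handle to head, z up. It stands by itself, stem lying on the bench: flat steel 12 mm wide, 5 mm high, with a 44 x 40 mm foot under the handle. 0.22 kg in all.
- rake_head (a point): Middle of the rake's T head, 169 mm ahead (rake x) of the grip point and 60 mm below it: a cross bar 46 mm long (rake y), 12 mm thick (rake x), 10 mm high, so that it hooks 17 mm beyond the stem on each side; it ends 175 mm ahead of the grip point.
- bin: Blue open bin 90 x 130 x 55 mm high standing on the shelf; bystander. Origin under its middle.
- bracket: Black L bracket, 70 x 40 mm, 46 mm high, on the shelf; bystander. Origin under its middle.
- offcut: Aluminium block 120 x 40 x 25 mm on the bench; bystander. Origin under its middle.
- hinge: Black hinge leaf with steel barrel, 80 x 40 x 14 mm, on the bench; bystander.
- driver: Screwdriver lying on the bench, about 200 mm long; bystander.
- can: Can 66 mm across, 110 mm high, on the bench; bystander. Origin under its middle.
- profiles: Aluminium profile 250 mm long, 50 mm wide, 60 mm high, on the bench; bystander. Origin under its middle.
Mind the look-alikes: they are no part of the job. What is shaped like the part that bears rake_grip but orange or red is not meant.

How it is judged:
By the outcome, as a careful person would: the job done as asked, in the order asked, and still so for the second after the job is handed in, with the robot touching nothing.
It also fails if it takes over 51 s, if anything falls off the work surface, if the arm or the gripper's body presses on something with over 40 N, if the wrist force passes 120 N, or if a joint passes its speed limit or range.

## Working session

There is one attempt and no reset: what is moved stays moved. The work goes in short steps, Python scripts to look and compute and a shell command to move; the robot and the scene stay as the last step left them, time stands still between calls to the robot, and variables do not carry over. Pictures are saved under pics/ and viewed, at most 10 in all, crops included, and the job is handed in when it is done.

```bash
mkdir -p pics; ls
cat > h.py <<'E'
from workcell import env, viewer
import numpy as np, cv2
def snap(n,fn=None):
    im,d=viewer.get_image(n)
    if fn: cv2.imwrite('pics/'+fn,cv2.cvtColor(im,cv2.COLOR_RGB2BGR))
    return im,d
def ray(n,px):
    c=viewer.get_calibration(n);K=np.array(c['camera_matrix']);k=c['k1']
    p=np.linalg.inv(K)@[px[0],px[1],1];u=p[:2].copy()
    for _ in range(20): u=p[:2]/(1+k*(u@u))
    R,_=cv2.Rodrigues(np.array(c['rvec'],float));t=np.array(c['tvec'],float).ravel()
    return -R.T@t, R.T@np.array([u[0],u[1],1])
def at_z(n,px,z):
    o,d=ray(n,px); return o+d*(z-o[2])/d[2]
def at_depth(n,px,D):
    o,d=ray(n,px); return o+d*D[int(px[1]),int(px[0])]
def loc(r): return np.array(r['location'])*[640,480]
E
python3 - <<'E'
from h import *
np.set_printoptions(precision=4,suppress=True)
Z=dict(riser=0,riser_mouth=0,riser_lane=0,riser_far=0,rake_grip=.065,rake_head=.005)
for cam in ['top','scene']:
    im,D=snap(cam,cam+'1.png')
    for t,z in Z.items():
        for r in viewer.tip_of(t,cam)[:3]:
            p=loc(r);print(cam,t,round(r['confidence'],2),p.round(0),at_z(cam,p,z))
print(env.observe())
E
```

```text
pics
top riser 0.62 [190. 258.] [0.5757 0.1892 0.    ]
top riser_lane 0.6 [369. 256.] [ 0.5892 -0.3141  0.    ]
top riser_lane 0.55 [212. 297.] [0.4659 0.1227 0.    ]
top rake_grip 0.95 [522. 302.] [ 0.4639 -0.7184  0.065 ]
top rake_grip 0.57 [370. 255.] [ 0.5823 -0.3099  0.065 ]
top rake_grip 0.57 [346. 315.] [ 0.4209 -0.2477  0.065 ]
top rake_head 0.87 [310. 234.] [ 0.6463 -0.1478  0.005 ]
top rake_head 0.61 [457. 319.] [ 0.4141 -0.5583  0.005 ]
top rake_head 0.55 [392. 358.] [ 0.3076 -0.3768  0.005 ]
scene riser 0.93 [431. 260.] [0.5748 0.1741 0.    ]
scene riser_mouth 0.59 [410. 255.] [0.5642 0.1076 0.    ]
scene riser_mouth 0.43 [239. 228.] [ 0.5295 -0.4445  0.    ]
scene riser_lane 0.84 [413. 231.] [0.4606 0.1136 0.    ]
scene riser_far 0.86 [425. 285.] [0.6737 0.1579 0.    ]
scene rake_grip 0.92 [305. 193.] [ 0.4033 -0.2476  0.065 ]
scene rake_grip 0.76 [276. 233.] [ 0.5876 -0.3091  0.065 ]
scene rake_grip 0.59 [161. 189.] [ 0.4537 -0.7212  0.065 ]
scene rake_head 0.95 [322. 265.] [ 0.6465 -0.1584  0.005 ]
scene rake_head 0.93 [276. 182.] [ 0.3069 -0.3656  0.005 ]
scene rake_head 0.57 [210. 198.] [ 0.4126 -0.5705  0.005 ]
{'clock': 0.7, 'q': array([-0.8554,  0.2551,  0.1082, -0.    , -1.4239, -0.2846]), 'joint_vel': array([ 0.0004, -0.001 ,  0.0024, -0.0015,  0.0022, -0.0002]), 'joint_efforts': array([  0.0009, -38.6293,  23.8038,   5.3672,  -0.0004,   0.    ]), 'eef_pos': array([ 0.2297, -0.4997,  0.2313]), 'orientation': array([-0.6715,  3.069 , -0.    ]), 'force': array([-0.0619, -0.1098, -0.017 ]), 'wrist_torque': array([-0.0142, -0.0313, -0.0088]), 'finger_force': 0.0, 'grip_width': 0.0858869995948688}
```

View pics/top1.png

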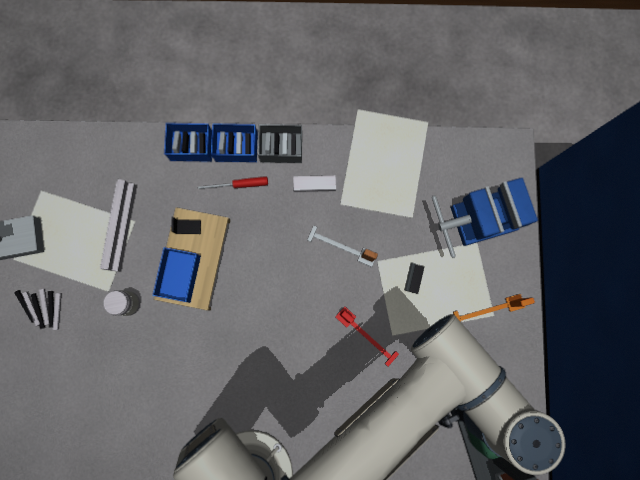

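View pics/scene1.png

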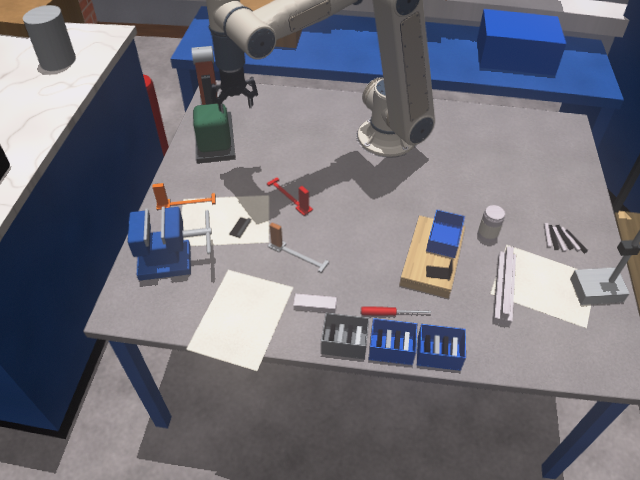

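The wooden-handled rake is the one at top (369,256), with its head at (312,234). The orange and red rakes are decoys. The shelf corners are near (176,208), (229,217), (209,310) and (154,300), with its open side at the right edge. Next I'll fit the poses.

Run:
```python
from h import *
from scipy.spatial.transform import Rotation as Ro
np.set_printoptions(precision=4,suppress=True)
for p in [(176,208),(229,217),(209,310),(154,300)]: print('corner',at_z('top',p,.044))
def cloud(n,D):
    c=viewer.get_calibration(n);K=np.array(c['camera_matrix'])
    v,u=np.mgrid[0:480,0:640];pts=np.stack([u,v],-1).reshape(-1,1,2).astype(float)
    un=cv2.undistortPoints(pts,K,np.array([c['k1'],0,0,0.])).reshape(480,640,2)
    P=np.dstack([un,np.ones((480,640))])*D[...,None]
    R,_=cv2.Rodrigues(np.array(c['rvec'],float));return (P-np.array(c['tvec']).ravel())@R
for n in ['top','scene']:
    im,D=snap(n);X=cloud(n,D)
    m=(D>0)&(X[...,0]>.4)&(X[...,0]<.8)&(X[...,1]>.06)&(X[...,1]<.32)&(abs(X[...,2]-.044)<.007)
    nn,l,s,_=cv2.connectedComponentsWithStats(m.astype(np.uint8));k=1+s[1:,4].argmax();m=l==k
    r=cv2.minAreaRect(X[m][:,:2].astype(np.float32));print(n,'rect',r,m.sum(),np.median(X[m][:,2]));print(cv2.boxPoints(r))
    # rake handle top
    m=(D>0)&(abs(X[...,0]-.585)<.05)&(abs(X[...,1]+.31)<.05)&(X[...,2]>.085)&(X[...,2]<.11)
    if m.sum()>5: r=cv2.minAreaRect(X[m][:,:2].astype(np.float32));print('handle',r,m.sum(),np.median(X[m][:,2]))
o=env.observe();print(Ro.from_rotvec(o['orientation']).as_matrix())
cv2.imwrite('pics/crop.png',cv2.cvtColor(cv2.resize(snap('top')[0][190:330,140:400],(780,420),interpolation=cv2.INTER_CUBIC),cv2.COLOR_RGB2BGR))
```

```text
corner [0.7082 0.2237 0.044 ]
corner [0.6851 0.076  0.044 ]
corner [0.4299 0.1205 0.044 ]
corner [0.4543 0.2703 0.044 ]
top rect ((0.5713445544242859, 0.17652484774589539), (0.15235508978366852, 0.26023349165916443), 80.04299926757812) 3134 0.04369683591610611
[[0.43   0.124 ]
 [0.6863 0.079 ]
 [0.7127 0.2291]
 [0.4564 0.2741]]
handle ((0.5847550630569458, -0.30920854210853577), (0.03564098849892616, 0.01675984263420105), 67.54036712646484) 87 0.09398538336120565
scene rect ((0.5716896653175354, 0.17498907446861267), (0.15169130265712738, 0.26702308654785156), 79.74821472167969) 2574 0.04491109565465906
[[0.4268 0.1241]
 [0.6896 0.0766]
 [0.7166 0.2259]
 [0.4538 0.2734]]
handle ((0.5864297747612, -0.30935221910476685), (0.03752269968390465, 0.019691934809088707), 68.63352966308594) 61 0.09298330395969585
[[-0.9086 -0.4176  0.    ]
 [-0.4176  0.9086 -0.    ]
 [-0.     -0.0001 -1.    ]]
```

View pics/crop.png

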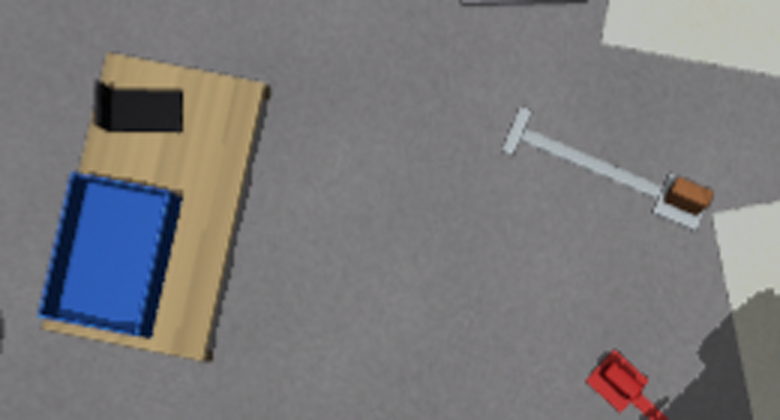

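Shelf centre is (0.5715, 0.1755) with its x axis at yaw 80°. The rake handle is at (0.5855, -0.309) with yaw about 68°. The sizes and heights match what was given. I'll move above the handle.

```bash
python3 -m crank '{"gripper":[70,70,70,70,70],"linear":[[356,190,-20],[356,190,-20],[356,190,-20],[356,190,-20],[356,190,-20]],"rot":[[0,0,0.756],[0,0,0.756],[0,0,0.756],[0,0,0.756],[0,0,0.756]]}'
python3 - <<'E'
from h import *
o=env.observe();print((np.array([.5855,-.3092,.15])-o['eef_pos'])*1000,o['eef_pos'],o['q'],o['clock'])
E
```

```text
clock: 1.27
eef_pos: [0.4147, -0.4006, 0.2211]
orientation: [-1.59, 2.709, -0.001]
force: [0.0, -1.0, 0.6]
grip_width: 0.0702
finger_force: 0.0
[170.76239337  91.40346744 -71.13502422] [ 0.41473761 -0.40060347  0.22113502] [-4.96927270e-01  3.10754000e-01  1.58621049e-01  9.67102535e-05
 -1.41821274e+00 -1.21419432e-02] 1.2667
```

```bash
python3 -m crank '{"gripper":[70,70,70,70,70],"linear":[[42,22,-15],[84,45,-35],[126,67,-55],[171,91,-75],[171,91,-75]],"rot":[[0,0,0.126],[0,0,0.126],[0,0,0.126],[0,0,0.126],[0,0,0.126]]}'
python3 - <<'E'
from h import *
from scipy.spatial.transform import Rotation as Ro
np.set_printoptions(precision=4,suppress=True)
o=env.observe();print(o['eef_pos'],Ro.from_rotvec(o['orientation']).as_matrix()[:,1],o['clock'])
im,D=snap('wrist','w1.png')
for t,z in dict(rake_grip=.065,rake_head=.005).items():
    for r in viewer.tip_of(t,'wrist')[:2]:
        p=loc(r);print(t,r['confidence'],p,at_z('wrist',p,z))
for r in viewer.cut_out('rake_grip','wrist')[:2]:
    m=r['mask'];ys,xs=np.nonzero(m)
    P=np.array([at_depth('wrist',(x,y),D) for x,y in zip(xs,ys) if D[y,x]>0])
    s=abs(P[:,2]-.095)<.004
    print(r['confidence'],s.sum(),cv2.minAreaRect(P[s][:,:2].astype(np.float32)) if s.sum()>10 else P.mean(0))
E
```

```text
clock: 1.68
eef_pos: [0.5858, -0.3095, 0.1452]
orientation: [-1.751, 2.609, -0.0]
force: [0.8, -1.1, -0.1]
grip_width: 0.0697
finger_force: 0.0
[ 0.5858 -0.3095  0.1452] [-0.9254  0.379  -0.0001] 1.6833
rake_grip 0.97 [320.768 244.176] [ 0.5825 -0.3083  0.065 ]
rake_grip 0.67 [632.704 234.384] [ 0.4185 -0.2476  0.065 ]
rake_head 0.85 [318.208 416.304] [ 0.6473 -0.1496  0.005 ]Traceback (most recent call last):
  File "<stdin>", line 11, in <module>
  File "h.py", line 16, in at_depth
    o,d=ray(n,px); return o+d*D[int(px[1]),int(px[0])]
        ~~~^^^^^^
  File "h.py", line 8, in ray
    c=viewer.get_calibration(n);K=np.array(c['camera_matrix']);k=c['k1']
ValueError: time passes only in moves, steps and waits
```

View pics/w1.png

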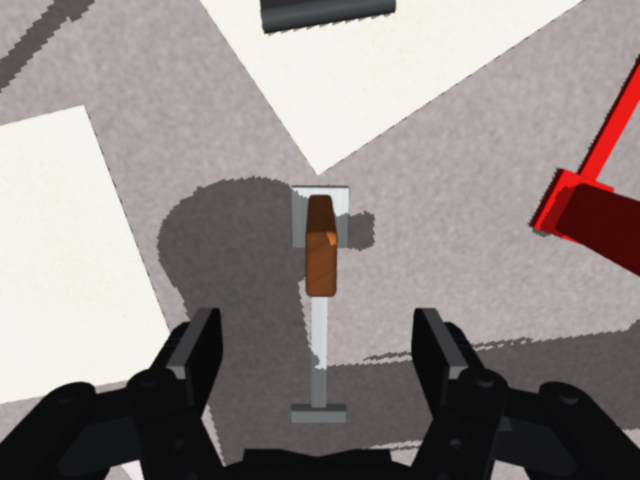

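The wrist view shows the handle at column 320, between the fingers and aligned with them, and the head at (318,415). I'll descend and grip.

```bash
python3 -m crank '{"gripper":[70,70,70,70,70],"linear":[[-1,0,-35],[-1,0,-70],[-1,0,-99],[-1,0,-99],[-1,0,-99]],"rot":[[0,0,0],[0,0,0],[0,0,0],[0,0,0],[0,0,0]]}'
python3 -m crank '{"gripper":[10,10,10,10,10],"linear":[[0,0,0],[0,0,0],[0,0,0],[0,0,0],[0,0,0]],"rot":[[0,0,0],[0,0,0],[0,0,0],[0,0,0],[0,0,0]]}'
python3 -m crank '{"gripper":[10,10,10,10,10],"linear":[[0,0,0],[0,0,0],[0,0,2],[0,0,4],[0,0,4]],"rot":[[0,0,0],[0,0,0],[0,0,0],[0,0,0],[0,0,0]]}'
```

```text
clock: 2.3
eef_pos: [0.582, -0.3117, 0.0472]
orientation: [1.748, -2.608, -0.001]
force: [-0.0, -1.0, 0.9]
grip_width: 0.0701
finger_force: 0.0
clock: 2.72
eef_pos: [0.584, -0.3111, 0.0485]
orientation: [-1.75, 2.608, -0.003]
force: [-0.6, 0.4, 4.6]
grip_width: 0.0149
finger_force: 58.8
clock: 3.13
eef_pos: [0.583, -0.3106, 0.0507]
orientation: [1.75, -2.609, -0.001]
force: [-0.3, 0.0, -2.8]
grip_width: 0.0147
finger_force: 58.3
```

```bash
python3 -m crank '{"gripper":[10,10,10,10,10],"linear":[[-16,25,2],[-36,57,2],[-56,89,2],[-76,120,2],[-96,152,2]],"rot":[[0,0,0.1],[0,0,0.213],[0,0,0.213],[0,0,0.213],[0,0,0.213]]}'
python3 -m crank '{"gripper":[10,10,10,10,10],"linear":[[-20,31,0],[-40,63,0],[-54,84,0],[-54,84,0],[-54,84,0]],"rot":[[0,0,0],[0,0,0],[0,0,0],[0,0,0],[0,0,0]]}'
cat >> h.py <<'E'
from scipy.spatial.transform import Rotation as Ro
np.set_printoptions(precision=4,suppress=True)
C=np.array([.5715,.1755]);A=np.deg2rad(80.);B=np.array([[np.cos(A),-np.sin(A)],[np.sin(A),np.cos(A)]])
def toR(p): return B.T@(np.array(p)[:2]-C)*1000
def toW(p): return C+B@(np.array(p)/1000.)
def rep():
    o=env.observe();Y=Ro.from_rotvec(o['orientation']).as_matrix()[:,1];yaw=np.rad2deg(np.arctan2(Y[1],Y[0]))-90
    if yaw<0: yaw+=180
    print('t',o['clock'],'z',o['eef_pos'][2],'riser xy',toR(o['eef_pos']),'yaw',yaw,'f riser',B.T@o['force'][:2],o['force'][2])
E
python3 - <<'E'
from h import *
rep()
for n in ['top','scene']:
    snap(n,n+'2.png')
    for t,z in dict(rake_grip=.071,rake_head=.011).items():
        for r in viewer.tip_of(t,n)[:3]:
            p=loc(r);w=at_z(n,p,z);print(n,t,r['confidence'],p,w,toR(w))
E
```

```text
clock: 3.55
eef_pos: [0.4857, -0.1577, 0.0525]
orientation: [2.017, -2.408, -0.001]
force: [1.4, 0.9, -1.3]
grip_width: 0.0156
finger_force: 59.2
clock: 3.97
eef_pos: [0.4328, -0.0739, 0.0532]
orientation: [-2.021, 2.405, -0.0]
force: [1.2, 0.4, -1.4]
grip_width: 0.0153
finger_force: 59.3
t 3.9667 z 0.053175327846111294 riser xy [-269.7075   93.3337] yaw 80.06712280088757 f riser [ 0.6423 -1.0845] -1.37135185351134
top rake_grip 0.97 [350.912 314.208] [ 0.4242 -0.2598  0.071 ] [-454.2922   69.4213]
top rake_grip 0.65 [521.024 302.304] [ 0.4618 -0.7131  0.071 ] [-894.1183  -46.2301]
top rake_head 0.97 [388.992 358.08 ] [ 0.3075 -0.3688  0.011 ] [-581.8405  165.5115]
top rake_head 0.64 [456.704 322.416] [ 0.4061 -0.556   0.011 ] [-749.1172   35.8182]
scene rake_grip 0.91 [304.192 195.216] [ 0.4214 -0.2469  0.071 ] [-442.0342   74.4396]
scene rake_grip 0.83 [157.184 190.32 ] [ 0.4658 -0.7273  0.071 ] [-907.4572  -52.7251]
scene rake_grip 0.59 [357.632 202.992] [ 0.4316 -0.0731  0.071 ] [-269.102    94.6139]
scene rake_head 0.86 [404.416 229.008] [0.467  0.0843 0.011 ] [-107.9756   87.0907]
scene rake_head 0.73 [212.672 196.8  ] [ 0.413  -0.5615  0.011 ] [-753.3518   28.0957]
scene rake_head 0.72 [273.92 179.28] [ 0.3005 -0.373   0.011 ] [-587.2691  171.652 ]
```

View pics/scene2.png

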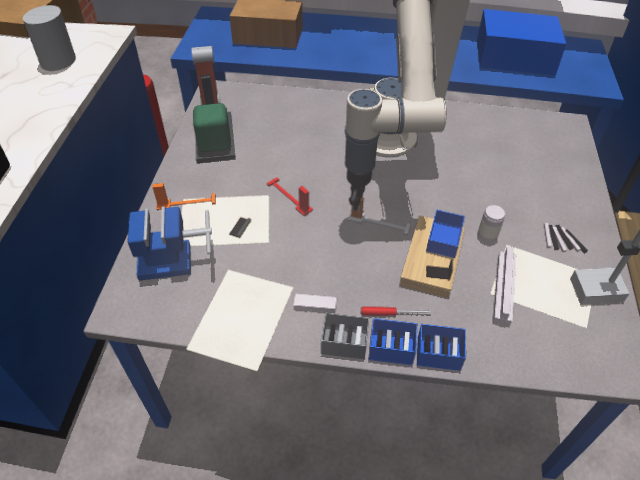

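The scene view shows the rake held level at (358,205), with its head at (404,229) just in front of the shelf mouth at the lane. I'll drive it in.

```bash
python3 -m crank '{"gripper":[10,10,10,10,10],"linear":[[3,17,0],[6.5,37,0],[10,57,0],[12,70,0],[12,70,0]],"rot":[[0,0,0],[0,0,0],[0,0,0],[0,0,0],[0,0,0]]}'
python3 -c "from h import *;rep()"
```

```text
clock: 4.68
eef_pos: [0.4463, -0.0034, 0.0529]
orientation: [-2.018, 2.407, -0.0]
force: [-0.1, -0.3, -2.8]
grip_width: 0.0154
finger_force: 59.3
t 4.6833 z 0.052923502249670004 riser xy [-197.9566   92.2522] yaw 79.9723662760459 f riser [-0.2799  0.0079] -2.811415120757194
```

```bash
python3 -m crank '{"gripper":[10,10,10,10,10],"linear":[[3,17,0],[6.5,37,0],[10,57,0],[13,75,0],[13,75,0]],"rot":[[0,0,0],[0,0,0],[0,0,0],[0,0,0],[0,0,0]]}'
python3 -c "from h import *;rep()"
```

```text
clock: 5.1
eef_pos: [0.4595, 0.0718, 0.053]
orientation: [-2.018, 2.406, -0.0]
force: [0.2, 1.6, -2.0]
grip_width: 0.0154
finger_force: 59.3
t 5.1 z 0.05295409141690517 riser xy [-121.533    92.2842] yaw 79.97786027419014 f riser [1.564  0.0949] -2.0339129351351177
```

```bash
cat >> h.py <<'E'
def feel(k=3):
    F=[];P=[]
    for i in range(k):
        o=env.observe();F.append(B.T@o['force'][:2]);P.append(toR(o['eef_pos']))
        if i<k-1: viewer.get_image('wrist')
    print('t',round(o['clock'],2),'xy',np.mean(P,0).round(1),'F',np.mean(F,0).round(2),'sd',np.std(F,0).round(2))
E
python3 -m crank '{"gripper":[10,10,10,10,10],"linear":[[8,-1.4,0],[16,-2.8,0],[24,-4.2,0],[30,-5.2,0],[30,-5.2,0]],"rot":[[0,0,0],[0,0,0],[0,0,0],[0,0,0],[0,0,0]]}'
python3 -c "from h import *;feel(4)"
```

```text
clock: 5.52
eef_pos: [0.4898, 0.0642, 0.0529]
orientation: [-2.015, 2.409, -0.001]
force: [0.0, 0.8, -1.8]
grip_width: 0.0155
finger_force: 59.3
t 5.67 xy [-123.8   62.2] F [0.15 0.01] sd [0.53 0.32]
```

```bash
python3 -m crank '{"gripper":[10,10,10,10],"linear":[[3,-0.5,0],[6,-1,0],[7,-1.2,0],[7,-1.2,0]],"rot":[[0,0,0],[0,0,0],[0,0,0],[0,0,0]]}' | grep force
python3 -c "from h import *;feel(3)"
```

```text
force: [0.8, 0.1, -2.4]
finger_force: 59.3
t 6.1 xy [-123.1   55.6] F [ 0.14 -0.64] sd [0.12 0.34]
```

```bash
python3 -m crank '{"gripper":[10,10,10,10],"linear":[[2,-0.3,0],[4,-0.7,0],[5,-0.9,0],[5,-0.9,0]],"rot":[[0,0,0],[0,0,0],[0,0,0],[0,0,0]]}' | grep force
python3 -c "from h import *;feel(3)"
```

```text
force: [-0.4, 0.0, -1.9]
finger_force: 59.3
t 6.53 xy [-123.2   50.4] F [-0.15  0.61] sd [0.11 0.14]
```

```bash
python3 -m crank '{"gripper":[10,10,10,10],"linear":[[2,-0.3,0],[4,-0.7,0],[5,-0.9,0],[5,-0.9,0]],"rot":[[0,0,0],[0,0,0],[0,0,0],[0,0,0]]}' | grep force
python3 -c "from h import *;feel(4)"
```

```text
force: [-1.3, -0.4, -1.3]
finger_force: 59.3
t 7.02 xy [-123.2   45.4] F [0.19 0.45] sd [0.5  0.54]
```

```bash
python3 -m crank '{"gripper":[10,10,10,10],"linear":[[2,-0.3,0],[4,-0.7,0],[6,-1,0],[6,-1,0]],"rot":[[0,0,0],[0,0,0],[0,0,0],[0,0,0]]}' | grep force
python3 -c "from h import *;feel(4)"
```

```text
force: [-4.4, -0.0, 0.2]
finger_force: 59.7
t 7.5 xy [-123.6   40.2] F [-1.09  4.37] sd [0.38 0.35]
```

Resistance is clear at 4.4 N, about 0.8 N/mm, so the nut is pinned between stem and strip. I'll ease off and start hooking it out.

```bash
python3 -m crank '{"gripper":[10,10,10],"linear":[[-2,0.4,0],[-4.4,0.8,0],[-4.4,0.8,0]],"rot":[[0,0,0],[0,0,0],[0,0,0]]}' | grep force
python3 -c "from h import *;feel(3)"
python3 -m crank '{"gripper":[10,10,10,10,10],"linear":[[-0.7,-4,0],[-1.7,-10,0],[-2.7,-15.5,0],[-3.5,-20,0],[-3.5,-20,0]],"rot":[[0,0,0],[0,0,0],[0,0,0],[0,0,0],[0,0,0]]}' | grep force
python3 -c "from h import *;feel(3)"
```

```text
force: [-1.9, 0.9, -3.0]
finger_force: 59.2
t 7.85 xy [-123.    43.7] F [0.32 1.56] sd [0.25 0.67]
force: [0.1, -0.1, -1.3]
finger_force: 59.3
t 8.37 xy [-144.    43.6] F [0.06 0.02] sd [0.1  0.13]
```

```bash
python3 -m crank '{"gripper":[10,10,10,10,10],"linear":[[-0.9,-5,0],[-1.9,-11,0],[-3,-17,0],[-4.2,-24,0],[-4.2,-24,0]],"rot":[[0,0,0],[0,0,0],[0,0,0],[0,0,0],[0,0,0]]}' | grep force
python3 -c "from h import *;feel(3)"
python3 -m crank '{"gripper":[10,10,10,10,10],"linear":[[-0.9,-5,0],[-1.9,-11,0],[-3,-17,0],[-4.2,-24,0],[-4.2,-24,0]],"rot":[[0,0,0],[0,0,0],[0,0,0],[0,0,0],[0,0,0]]}' | grep force
python3 -c "from h import *;feel(3)"
```

```text
force: [0.5, -0.0, -1.6]
finger_force: 59.3
t 8.88 xy [-168.7   44. ] F [ 0.51 -0.17] sd [0.42 0.23]
force: [0.2, 0.0, -2.1]
finger_force: 59.3
t 9.4 xy [-193.1   44. ] F [ 0.32 -0.14] sd [0.7 0.4]
```

```bash
python3 -m crank '{"gripper":[10,10,10,10,10],"linear":[[-0.9,-5,0],[-2.1,-12,0],[-3.3,-19,0],[-4.4,-25,0],[-4.4,-25,0]],"rot":[[0,0,0],[0,0,0],[0,0,0],[0,0,0],[0,0,0]]}' | grep force
python3 -m crank '{"gripper":[10,10,10,10,10],"linear":[[-0.9,-5,0],[-2.1,-12,0],[-3.3,-19,0],[-4.4,-25,0],[-4.4,-25,0]],"rot":[[0,0,0],[0,0,0],[0,0,0],[0,0,0],[0,0,0]]}' | grep force
python3 - <<'E'
from h import *
feel(2)
a=cv2.resize(snap('top')[0][200:320,180:320],(400,343),interpolation=cv2.INTER_CUBIC)
b=cv2.resize(snap('scene')[0][180:300,340:480],(400,343),interpolation=cv2.INTER_CUBIC)
cv2.imwrite('pics/mouth1.png',cv2.cvtColor(np.hstack([a,b]),cv2.COLOR_RGB2BGR))
E
```

```text
force: [-0.2, 0.5, -2.3]
finger_force: 59.3
force: [0.0, 0.0, -1.7]
finger_force: 59.3
t 10.28 xy [-243.9   44. ] F [0.37 0.02] sd [0.35 0.03]
```

View pics/mouth1.png

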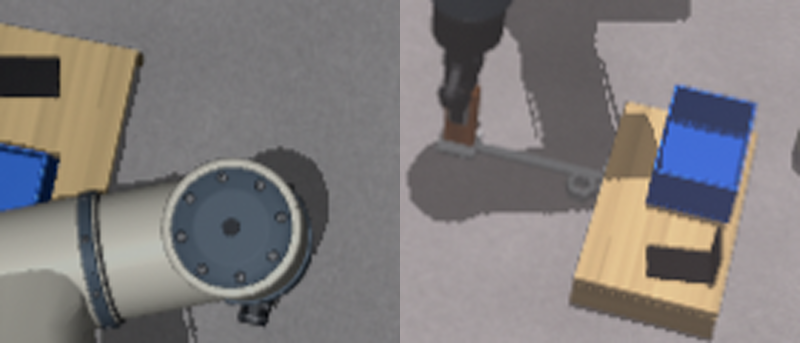

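In the right half (scene view), the nut sits in the hook at crop (583,185), just outside the shelf edge. I'll pull it further clear and set the rake down.

```bash
python3 -m crank '{"gripper":[10,10,10,10,10],"linear":[[-0.9,-5,0],[-2.1,-12,0],[-3.3,-19,0],[-4.5,-26,0],[-5.6,-32,0]],"rot":[[0,0,0],[0,0,0],[0,0,0],[0,0,0],[0,0,0]]}' | grep force
python3 -m crank '{"gripper":[10,10,10,10,10],"linear":[[-1.2,-7,0],[-2.4,-14,0],[-3.8,-22,0],[-4.7,-27,0],[-4.7,-27,0]],"rot":[[0,0,0],[0,0,0],[0,0,0],[0,0,0],[0,0,0]]}' | grep force
python3 -m crank '{"gripper":[10,10,10,10,10],"linear":[[0,0,-2],[0,0,-4],[0,0,-5],[0,0,-5.5],[0,0,-5.5]],"rot":[[0,0,0],[0,0,0],[0,0,0],[0,0,0],[0,0,0]]}'
python3 -c "from h import *;rep()"
```

```text
force: [0.7, 0.8, -2.4]
finger_force: 59.3
force: [-0.0, -0.0, -2.2]
finger_force: 59.3
clock: 11.63
eef_pos: [0.4759, -0.1151, 0.0485]
orientation: [2.018, -2.407, 0.001]
force: [-4.5, 0.0, 8.4]
grip_width: 0.0154
finger_force: 60.8
t 11.6333 z 0.048461504076830614 riser xy [-302.7846   43.7025] yaw 79.96322300092638 f riser [-0.7285  4.4063] 8.414940519799837
```

```bash
python3 -m crank '{"gripper":[10,10],"linear":[[0,0,0.8],[0,0,1]],"rot":[[0,0,0],[0,0,0]]}' | grep force
python3 -m crank '{"gripper":[30,40,50,50,50],"linear":[[0,0,0],[0,0,0],[0,0,0],[0,0,0],[0,0,0]],"rot":[[0,0,0],[0,0,0],[0,0,0],[0,0,0],[0,0,0]]}'
python3 -m crank '{"gripper":[50,50,50,50,50],"linear":[[0,0,20],[0,0,50],[0,0,90],[0,0,130],[0,0,150]],"rot":[[0,0,0],[0,0,0],[0,0,0],[0,0,0],[0,0,0]]}'
python3 -m crank '{"gripper":[50,50,50,50,50],"linear":[[-20,-35,10],[-40,-70,10],[-50,-100,10],[-60,-130,10],[-60,-130,10]],"rot":[[0,0,0],[0,0,0],[0,0,0],[0,0,0],[0,0,0]]}'|grep force
python3 - <<'E'
from h import *
snap('wrist')
a=cv2.resize(snap('top')[0][190:360,140:400],(400,262),interpolation=cv2.INTER_CUBIC)
b=cv2.resize(snap('scene')[0][160:300,300:500],(400,280),interpolation=cv2.INTER_CUBIC)[:262]
c=cv2.resize(snap('wrist')[0],(400,300))
w=np.zeros((562,800,3),np.uint8);w[:262,:400]=a;w[:262,400:]=b;w[262:,:400]=c
cv2.imwrite('pics/end1.png',cv2.cvtColor(w,cv2.COLOR_RGB2BGR));rep()
E
```

```text
force: [-0.6, -0.1, -1.6]
finger_force: 59.5
clock: 12.22
eef_pos: [0.476, -0.1152, 0.0485]
orientation: [-2.018, 2.408, -0.0]
force: [0.1, 0.1, 0.3]
grip_width: 0.0498
finger_force: 0.0
clock: 12.63
eef_pos: [0.4776, -0.1158, 0.2038]
orientation: [-2.015, 2.404, -0.009]
force: [0.6, 0.2, 0.2]
grip_width: 0.0499
finger_force: 0.0
force: [0.5, 0.5, -0.4]
finger_force: 0.0
t 13.25 z 0.2083875396029384 riser xy [-440.9104   80.1554] yaw 79.91927226936886 f riser [-0.4015  0.0293] -0.128758835714052
```

View pics/end1.png

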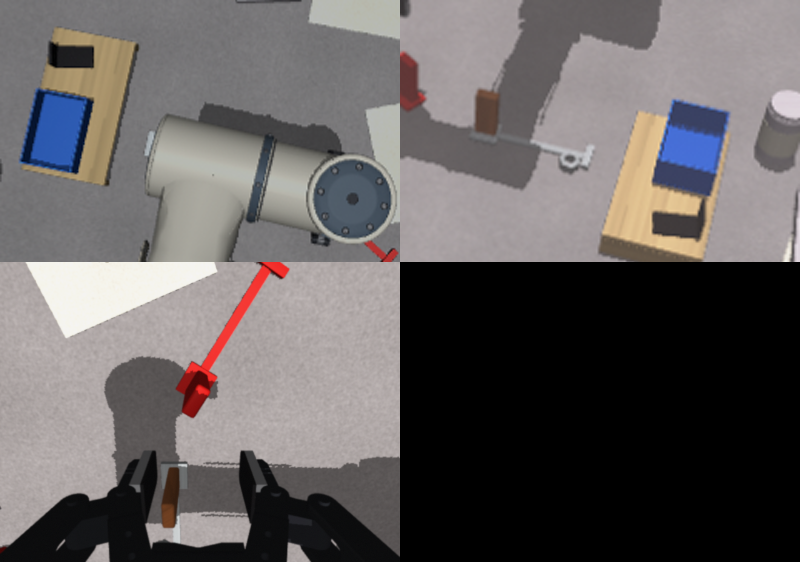

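The scene crop at upper right shows the rake standing with its handle at (487,112). Its head at (585,155) and the nut at (570,160) are on clear bench, well outside the shelf, and the bystanders are unmoved. Handing in.

```bash
python3 -c "from workcell import env;print(env.job_done())"
```

```text
the job is handed in; nothing more can be done
None
```

I dragged the nut out onto the clear bench and left the rake standing clear of the shelf; the highest force I read while pressing towards the strip was about 4.4 N, under its 7 N limit, and the job was handed in at about 13 s.

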